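# Set the hood fan by the outer ring of the double dial and switch it on

## Task

Set the hood's fan: on the double dial, turn only the outer ring until its pointer lines up with the small steel tab on the scale, leaving the inner knob exactly where it is set. Then push the toggle switch on the neighbouring box all the way over, up the slope, to switch the hood on, and let go. Leave everything standing on the drainer where it is.

Things in the scene. Friction and masses are not known exactly. Their poses are not given: they have to be found in the camera images.
- dial (a point): centre of the double dial where its axis meets the sloping face of the white dial box. The face is 180 mm wide, 150 mm up the slope, its normal 35 degrees from vertical, leaning to the robot; this point is in its middle, 73 mm above the worktop. A scale disc 128 mm across, 1 mm thick, lies on the face. Axes: z out of the face, x straight up the slope, y left seen from the robot.
- ring_mid (a point): centre of the outer ring, on the dial axis, 17 mm above the face. Skirt 68 mm across from 1 to 5 mm above the face; ribbed black grip wall 56 mm across from 5 to 29 mm. x points along the ring's pointer (5 mm wide white ridge on its top and skirt), z out of the face; turns with the ring.
- ring (a joint): angle of the outer ring (rad): 0 with its pointer straight up the slope, growing as the ring turns clockwise seen from the front, stops at -1.7 and 1.2. Starts at -1.4 to -0.8. Light friction (0.08 N m), stays where it is left.
- tab_mid (a point): middle of the small dark steel tab on the scale disc: 38 to 52 mm from the dial axis, 6 mm wide, 3 mm high (top 4 mm above the face). x points outward from the dial axis, z out of the face. Stiff; does not move in ordinary handling.
- tab (a joint): angle of the tab round the dial (rad), same zero and direction as joint ring: the pointer lines up with the tab when both angles are equal. -0.2 to 0.6.
- inner_tip (a point): tip of the black pointer line on the aluminium inner knob, 13 mm from the dial axis, 47 mm above the face; the knob is 28 mm across, from 29 to 47 mm above the face on the ring's axis. It turns very easily (0.012 N m) and independently of the ring.
- inner (a joint): angle of the inner knob (rad), same zero and direction as joint ring. Must stay as found.
- switch (a point): middle of the sloping face (same slope as the dial's) of the small white switch box, 70 mm wide, 120 mm up the slope, under the toggle. The box stands 170 mm left or right of the dial box, centre to centre; a similar box with a pilot lamp (not to be operated) stands on the other side. Axes: z out of the face, x straight up the slope, y left seen from the robot.
- toggle_tip (a point): tip of the steel toggle lever, centre of its 26 mm ball end. Lever 10 mm thick; pivot 22 mm out from point switch along z, ball 55 mm from the pivot (joint 0: 26 mm down the slope, 70 mm out from point switch; joint 1.0: 26 mm up the slope). Black housing 70 mm along the slope, 50 mm wide, 25 mm high (boss 35 mm). About 1.2 N at the ball moves it.
- toggle (a joint): toggle lever (rad): 0 leaning 0.5 rad down the slope towards the robot (off), 1.0 leaning 0.5 rad up the slope (on, at its stop); swings along the x of point switch and stays where it is left. Starts at 0 to 0.1.
- pot_mid (a point): round aluminium coffee pot standing upside-down, 98 mm across at most, 130 mm tall, with a black bar handle; bystander to the left of the boxes. Point: its centre, half-way up; z axis up.
- basket_mid (a point): its detached aluminium basket, an open cup 58 mm across and 22 mm tall; bystander in front of the dial box. Point: its centre, half-way up; z axis up.
- tumbler1_mid (a point): glass tumbler 68 mm across, 88 mm tall; bystander to the left of the boxes. Point: its centre, half-way up; z axis up.
- tumbler2_mid (a point): a second such glass tumbler; bystander to the right of the boxes. Point: its centre, half-way up; z axis up.
- eggcup_mid (a point): white ceramic egg cup 48 mm across, 59 mm tall; bystander in front of the boxes. Point: its centre, half-way up; z axis up.
- scoop_mid (a point): plastic coffee scoop, bowl 44 mm across, 26 mm tall, handle reaching 94 mm to its own -x; bystander in front of the boxes. Point: its centre, half-way up; z axis up.
Not all that is in view belongs to the job. What is shaped like the part that bears switch but green or purple is not meant.

How it is judged:
On the way, in this order (a step that is already met when the one before it is completed fails the run):
1. the outer ring's pointer is in line with the steel tab, the toggle still off (angle between the x axis of ring_mid and the x axis of tab_mid, either way round below 0.12 rad and value of joint toggle below 0.4 rad), for 0.3 s.
2. the toggle is pushed fully on, the ring still set (angle between the x axis of ring_mid and the x axis of tab_mid, either way round below 0.12 rad and value of joint toggle above 0.8 rad), for 0.2 s.
At the end, for the whole second after the job is handed in: Outer ring's pointer within 0.12 rad of the steel tab and at rest, inner knob's pointer tip within 2.5 mm of its start, toggle past 0.8 of its 1.0 rad swing, and pot, basket, tumblers, egg cup and scoop each within 20 mm of where they stood (all of step 2 and distance of inner_tip from where it was at the start of the episode below 0.0025 m and velocity of joint ring between -0.05 and 0.05 rad/s and distance of each of pot_mid, basket_mid, tumbler1_mid, tumbler2_mid, eggcup_mid, scoop_mid from where it was at the start of the episode below 0.02 m); the robot touches nothing.
It fails at once if the inner knob is turned (distance of inner_tip from where it was at the start of the episode above 0.0025 m).
It fails at once if the steel tab is shifted (distance of tab_mid from where it was at the start of the episode above 0.003 m).
It fails at once if one of the six things standing on the drainer is moved (distance of any of pot_mid, basket_mid, tumbler1_mid, tumbler2_mid, eggcup_mid, scoop_mid from where it was at the start of the episode above 0.02 m).
It fails at once if one of them is tipped over (angle between any of pot_mid, basket_mid, tumbler1_mid, tumbler2_mid, eggcup_mid, scoop_mid's own z axis and vertical above 0.4 rad).
It also fails if it takes over 51 s, if anything falls off the work surface, if the arm or the gripper's body presses on something with over 40 N, if the wrist force passes 120 N, or if a joint passes its speed limit or range.

## Robot

A 7-joint arm with a two-finger parallel gripper is mounted at the origin on the work surface. World frame = base frame: x ahead of the robot, y to its left, z up, the work surface at z = 0. Lengths are in m, angles in rad, forces in N, time in s.
With the tool pointing down it reaches from about 0.4 to 0.85 m from the base axis. Payload 10.4 kg.
Tool frame: the origin (TCP) lies midway between the tips of the shut fingers; the grasp point (between the pads) lies 19 mm behind it; z points along the fingers, x is the direction in which the jaws open and shut, and the axes are right-handed (so a half turn about z gives the same grasp; the last joint's range is limited). The gripper opens to 85 mm and grips with 20 to 120 N. Pads are 22 mm wide; open, the fingers measure 114 mm over their backs; the gripper's body (76 mm by 85 mm) begins 54 mm behind the grasp point. The pads swing forward as they close: fully open they stand 13 mm farther back than shut.
Start: joints at [1.324, 0.332, -0.065, 1.46, 0.022, 1.35, -0.088], TCP at [0.139, -0.609, 0.204] pointing down, gripper open.
Joint ranges: [-2.6, 2.6], [-0.5, 2.12], [-1.47, 1.34], [0.16, 2.42], [-1.27, 4.41], [0.06, 2.06], [-2.6, 2.6]. Speed limits (rad/s): [2.22, 2.22, 2.79, 2.79, 3.14, 3.14, 3.14].

## Interface

Orientations are given as a rotation vector (axis times angle).
In Python, from bench import * gives the robot as it stands. Calls block until the motion is done:
- reach(position, orientation): joint-space move of the TCP to a pose.
- movel(position, attitude=None, max_speed=0.15): straight line of the TCP; attitude=None keeps the orientation; max_speed is the mean speed in m/s.
- move_j(angles): joint-space move.
- ungrasp() and grasp(): open the fingers fully, or close them until they stop; the grip force is fixed at half the most.
- pause(seconds).
- inverse_kinematics(position, orientation): joint angles nearest the present ones, or None.
- observe(): the state.
- capture(name): name is "side" or "top" or "wrist"; returns (picture, depth): 480x640x3 uint8, blue, green, red; 480x640 float32, m along the optical axis (not along the pixel's ray), 0 where there is no reading.
- get_calibration(name): a dict with "camera_matrix" (3x3 intrinsics, pixels), "R" (3x3) and "t" (3): a world point X has camera coordinates R X + t. Camera axes: x right, y down, z forward; pixel columns grow to the right and rows downward; lengths in m; the calibration is good to about 2 mm. A picture is of the moment at which its call begins: read the wrist's pose just before it. get_calibration takes no time and is no camera call; for the wrist camera it gives the pose at the moment of the call.
A pose or a line that the arm cannot do raises Unreachable and nothing moves.
- hand_in(): hands the job in, once; it reports no verdict.
Trained networks look in the newest picture that a camera, given by its name, has taken for a name from the list of things; names that differ only in an ending like _2 or _b are one class to them, and where a whole thing is asked for, a point or a joint stands for the part that bears it (a point fixed in the world has none). Each returns a list of dicts, best first, with "score" (0 to 1); they miss things now and then, are a little off and sometimes report something else, mostly with a low value. They report only what shows in the picture. A call takes as long as a camera call. They do not tell look-alikes from the thing itself.
- outline_of(camera, target): "pixels" (480x640 bool, what is visible of it) and "pixel" ([column, row] in pixels, amid what is visible of it).
- tip_of(camera, target): "pixel" ([column, row] in pixels: a listed point, or the origin of a listed thing).
The state is a dict: "clock": time; "joints": joint angles; "joint_vel": joint speeds; "joint_torque": joint torques, N m; "position": TCP position; "tcp_rot": TCP orientation; "wrist_force": force on the tool from outside, world axes, zero at the start; "torque": the same for the moment, N m; "finger_gap": finger opening in m.
Only numpy, scipy, OpenCV 4.12 (cv2) and the standard library are available. Lean on these libraries where they do the work, as an engineer would, in place of code of your own. Each camera call takes 0.05 s, during which the arm holds its last target.

## Working session

There is one attempt and no reset: what is moved stays moved. The work goes in short steps, each a Python script; the robot and the scene stay as the last script left them, time stands still between calls to the robot, and variables do not carry over. Pictures are saved under pics/ and viewed, and the job is handed in when it is done.

```bash
ls; mkdir -p pics
python3 - <<'E'
from bench import *
import cv2
s=observe();print(s)
for c in ["side","top","wrist"]:
    p,d=capture(c);cv2.imwrite(f"pics/a_{c}.png",p)
    k=get_calibration(c);print(c,k)
E
```

```text
pics
{'clock': 0.0, 'joints': array([ 1.32439878,  0.33288181, -0.06470041,  1.46094059,  0.0216004 ,
        1.34987478, -0.08849568]), 'joint_vel': array([ 0.00078915, -0.00053656, -0.00058854,  0.00223224, -0.0007967 ,
        0.00105153,  0.00077797]), 'joint_torque': array([-1.48836352e-03, -6.25450587e+01,  4.81970957e-02, -3.91607845e+01,
        1.61367684e-02,  9.84110346e-03,  6.80184758e-05]), 'position': array([ 0.13861239, -0.6090188 ,  0.20281009]), 'tcp_rot': array([-2.45498443e+00,  1.95894203e+00,  1.79087754e-03]), 'wrist_force': array([ 0.1407667 ,  0.42243253, -0.27915045]), 'torque': array([0.00604095, 0.0401464 , 0.01530142]), 'finger_gap': 0.08530594382715322}
side {'camera_matrix': array([[565.28238807,   0.        , 323.64610114],
       [  0.        , 565.28238807, 235.44851196],
       [  0.        ,   0.        ,   1.        ]]), 'R': array([[-0.94015806, -0.34057573,  0.01053515],
       [-0.21269087,  0.56241563, -0.79903145],
       [ 0.26620559, -0.75345659, -0.60119694]]), 't': array([0.45114148, 0.18503559, 1.29888754])}
top {'camera_matrix': array([[569.42488402,   0.        , 318.21154058],
       [  0.        , 569.42488402, 239.354027  ],
       [  0.        ,   0.        ,   1.        ]]), 'R': array([[-0.02080735, -0.99977351, -0.00447032],
       [-0.98760773,  0.02124943, -0.15549736],
       [ 0.15555713,  0.00117944, -0.98782619]]), 't': array([0.04599631, 0.46752767, 1.26331832])}
wrist {'camera_matrix': array([[331.7299632 ,   0.        , 318.61317971],
       [  0.        , 331.7299632 , 238.27378599],
       [  0.        ,   0.        ,   1.        ]]), 'R': array([[ 0.22037386, -0.9754149 , -0.00106628],
       [-0.93231727, -0.21095799,  0.29373667],
       [-0.28674006, -0.06373777, -0.95588578]]), 't': array([-0.62472995, -0.03669687,  0.38016781])}
```

View pics/a_top.png

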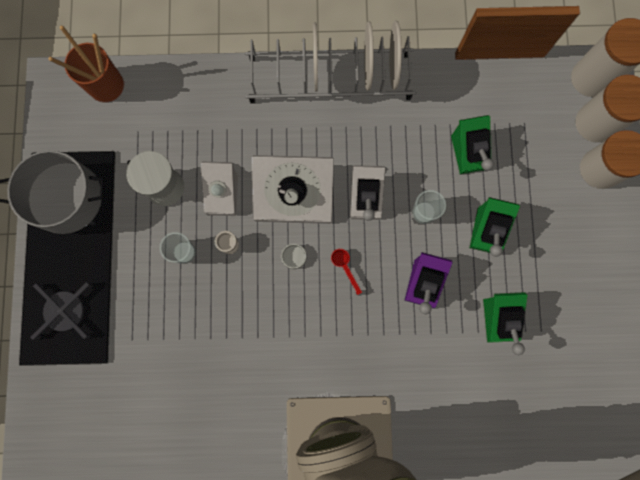

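View pics/a_side.png

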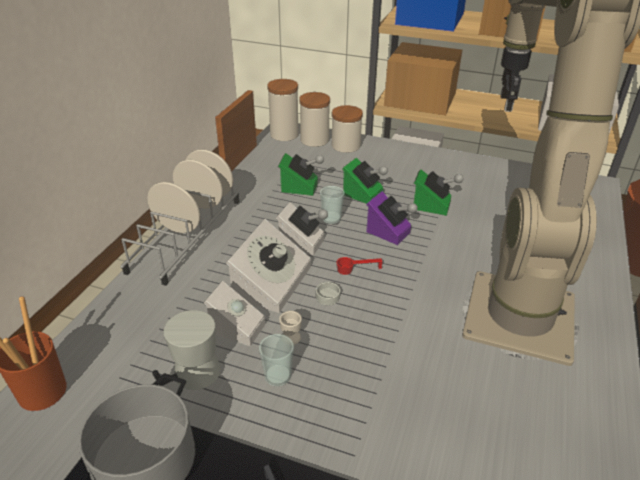

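```bash
cat > h.py <<'E'
from bench import *
import numpy as np, cv2
from scipy.spatial.transform import Rotation as Rn
def ray(k,px):
    K=k["camera_matrix"];d=np.linalg.inv(K)@[px[0],px[1],1.];R=k["R"]
    return -R.T@k["t"], R.T@d
def at_z(k,px,z):
    o,d=ray(k,px);return o+d*(z-o[2])/d[2]
def at_plane(k,px,p,n):
    o,d=ray(k,px);return o+d*(n@(p-o))/(n@d)
def proj(k,X):
    c=k["R"]@X+k["t"];q=k["camera_matrix"]@c;return q[:2]/q[2]
def tri(obs):
    A=np.zeros((3,3));b=np.zeros(3)
    for k,px in obs:
        o,d=ray(k,px);d=d/np.linalg.norm(d);M=np.eye(3)-np.outer(d,d);A+=M;b+=M@o
    return np.linalg.solve(A,b)
E
python3 - <<'E'
from h import *
ks={c:get_calibration(c) for c in("top","side")}
for n in ["dial","ring_mid","inner_tip","tab_mid","switch","toggle_tip","pot_mid","basket_mid","tumbler1_mid","tumbler2_mid","eggcup_mid","scoop_mid"]:
    o=[]
    for c in ("top","side"):
        r=tip_of(c,n)
        print(n,c,[(np.round(q["pixel"],1).tolist(),round(q["score"],2)) for q in r[:4]])
        if r:o.append((ks[c],r[0]["pixel"]))
    if len(o)==2:
        X=tri(o);print("   ",X.round(4),[ (proj(k,X)-p).round(1).tolist() for k,p in o])
print(observe()["clock"])
E
```

```text
dial top [([290.8, 188.1], 0.61)]
dial side [([269.2, 260.2], 0.75)]
    [0.5823 0.0957 0.0702] [[-0.1, -0.4], [0.4, 0.1]]
ring_mid top [([293.2, 255.6], 0.68), ([291.0, 191.7], 0.61)]
ring_mid side [([277.2, 255.3], 0.58)]
    [0.4837 0.1115 0.1153] [[-10.3, -28.2], [28.5, 3.5]]
inner_tip top [([289.0, 191.4], 0.71), ([293.7, 254.9], 0.39)]
inner_tip side [([274.8, 245.5], 0.62), ([274.7, 255.9], 0.49)]
    [0.5636 0.0975 0.1205] [[-0.3, -0.9], [0.9, 0.2]]
tab_mid top [([338.4, 259.2], 0.23)]
tab_mid side [([276.3, 254.3], 0.74)]
    [0.5029 0.0223 0.0472] [[-14.5, -35.7], [35.6, 2.7]]
switch top []
switch side []
toggle_tip top [([369.9, 212.8], 0.73), ([425.0, 309.6], 0.72), ([518.4, 348.9], 0.57), ([176.1, 249.2], 0.55)]
toggle_tip side [([384.5, 168.0], 0.64), ([459.5, 179.1], 0.61), ([412.2, 212.7], 0.6), ([321.1, 162.2], 0.51)]
    [ 0.4183 -0.0659  0.287 ] [[3.9, 31.1], [-24.2, -7.4]]
pot_mid top [([159.0, 180.2], 0.96)]
pot_mid side [([193.5, 348.8], 0.68)]
    [0.6101 0.3958 0.0649] [[-0.3, -1.0], [1.1, 0.3]]
basket_mid top [([293.0, 255.6], 0.64), ([290.2, 191.8], 0.53)]
basket_mid side [([327.1, 292.0], 0.59)]
    [0.4359 0.0953 0.0154] [[-0.1, -0.4], [0.4, 0.1]]
tumbler1_mid top [([176.3, 248.6], 0.89), ([291.5, 192.2], 0.59)]
tumbler1_mid side [([279.2, 360.9], 0.86)]
    [0.4486 0.3552 0.0522] [[0.3, 1.4], [-1.6, -0.4]]
tumbler2_mid top [([428.2, 208.2], 0.79)]
tumbler2_mid side [([330.2, 205.5], 0.93)]
    [ 0.5371 -0.2174  0.0398] [[-0.2, -1.0], [0.8, 0.2]]
eggcup_mid top [([229.0, 244.3], 0.64)]
eggcup_mid side [([292.2, 328.5], 0.66), ([278.1, 359.5], 0.52)]
    [0.464  0.2418 0.0257] [[-0.1, -0.4], [0.4, 0.1]]
scoop_mid top [([336.4, 259.5], 0.94)]
scoop_mid side [([343.5, 265.4], 0.58), ([277.1, 362.1], 0.18)]
    [ 0.426  -0.0041  0.0216] [[-0.3, -1.3], [1.2, 0.2]]
1.35
```

```bash
cat >> h.py <<'E'
D=np.array([.585,.096,.073]); TH=np.radians(35)
def face(yaw=0.):
    X=np.array([np.cos(TH),0,np.sin(TH)]);N=np.array([-np.sin(TH),0,np.cos(TH)])
    R=Rn.from_euler('z',yaw).as_matrix();return R@X,R@np.array([0,1.,0]),R@N
def att(roll,yaw=0.):
    # tool z=-N; tool x = X rotated clockwise (seen from front) by roll
    X,Y,N=face(yaw)
    tx=np.cos(roll)*X-np.sin(roll)*Y
    tz=-N; ty=np.cross(tz,tx)
    return Rn.from_matrix(np.c_[tx,ty,tz])
E
python3 - <<'E'
from h import *
s=observe();R=Rn.from_rotvec(s["tcp_rot"]).as_matrix();k=get_calibration("wrist")
C=-k["R"].T@k["t"];print("cam in tool",R.T@(C-s["position"]),"\n",(k["R"]@R).round(3))
X,Y,N=face()
for h in(.02,.2):
  for r in np.arange(-3.0,3.15,.4):
    q=inverse_kinematics(D+h*N,att(r).as_rotvec());print(h,round(r,1),None if q is None else np.round(q,2))
E
```

```text
cam in tool [ 0.00038009 -0.07559692 -0.17051405] 
 [[ 1.     0.002 -0.   ]
 [-0.002  0.956 -0.294]
 [-0.     0.294  0.956]]
0.02 -3.0 [ 0.71  0.06 -1.08  2.23  0.73  0.39  2.03]
0.02 -2.6 [ 0.71  0.06 -1.08  2.23  0.73  0.39  1.63]
0.02 -2.2 [ 0.71  0.06 -1.08  2.23  0.73  0.39  1.23]
0.02 -1.8 [ 0.5   0.04 -0.87  2.24  0.68  0.38  0.86]
0.02 -1.4 [ 0.9   0.1  -1.28  2.23  0.8   0.41  0.38]
0.02 -1.0 [ 0.97  0.13 -1.36  2.23  0.85  0.43 -0.05]
0.02 -0.6 [ 0.5   0.04 -0.87  2.24  0.68  0.38 -0.34]
0.02 -0.2 [ 0.5   0.04 -0.87  2.24  0.68  0.38 -0.74]
0.02 0.2 [ 0.29  0.02 -0.67  2.25  0.66  0.37 -1.13]
0.02 0.6 [ 0.09  0.01 -0.47  2.26  0.64  0.37 -1.52]
0.02 1.0 [-0.12 -0.   -0.26  2.27  0.64  0.37 -1.92]
0.02 1.4 [-0.12 -0.   -0.26  2.27  0.64  0.37 -2.32]
0.02 1.8 None
0.02 2.2 None
0.02 2.6 None
0.02 3.0 [ 0.71  0.06 -1.08  2.23  0.73  0.39  2.32]
0.2 -3.0 [-0.7  -0.5   0.13  2.29  0.5   0.87  2.19]
0.2 -2.6 [-0.43 -0.47 -0.06  2.28  0.35  0.81  1.92]
0.2 -2.2 [-0.43 -0.47 -0.06  2.28  0.35  0.81  1.52]
0.2 -1.8 [-0.16 -0.46 -0.27  2.27  0.18  0.76  1.27]
0.2 -1.4 [-0.16 -0.46 -0.27  2.27  0.18  0.76  0.87]
0.2 -1.0 [-0.16 -0.46 -0.27  2.27  0.18  0.76  0.47]
0.2 -0.6 [-0.16 -0.46 -0.27  2.27  0.18  0.76  0.07]
0.2 -0.2 [-0.16 -0.46 -0.27  2.27  0.18  0.76 -0.33]
0.2 0.2 [-0.16 -0.46 -0.27  2.27  0.18  0.76 -0.73]
0.2 0.6 [-0.16 -0.46 -0.27  2.27  0.18  0.76 -1.13]
0.2 1.0 [-0.16 -0.46 -0.27  2.27  0.18  0.76 -1.53]
0.2 1.4 [-0.16 -0.46 -0.27  2.27  0.18  0.76 -1.93]
0.2 1.8 [-0.16 -0.46 -0.27  2.27  0.18  0.76 -2.33]
0.2 2.2 None
0.2 2.6 None
0.2 3.0 [-0.7  -0.5   0.13  2.29  0.5   0.87  2.48]
```

Run:
```python
from h import *
X,Y,N=face()
s=observe()
movel(s["position"]+[0.05,0.0,0.15],max_speed=.3)
P=D+.2*N-.02*X
a=att(-1.57)
try:
    reach(P,a.as_rotvec())
    movel(D+.13*N-.02*X,a.as_rotvec(),max_speed=.15)
except Exception as e: print(e)
s=observe();print(s["clock"],s["position"],s["joints"])
k=get_calibration("wrist");p,d=capture("wrist");cv2.imwrite("pics/b.png",p);np.savez("b.npz",d=d,p=p,**k)
for n in ["dial","ring_mid","inner_tip","tab_mid"]:
    r=tip_of("wrist",n);print(n,[(np.round(q["pixel"],1).tolist(),round(q["score"],2)) for q in r[:4]])
print("proj dial",proj(k,D))
```

```text
5.3167 [0.49405554 0.09585831 0.16831363] [-0.19552923 -0.32662773 -0.24186292  2.33937891  0.31886747  0.58470511
  0.90379042]
dial []
ring_mid [([314.9, 239.4], 0.64)]
inner_tip [([325.3, 268.1], 0.71)]
tab_mid [([302.7, 282.1], 0.58)]
proj dial [319.48825806 240.10338205]
```

View pics/b.png

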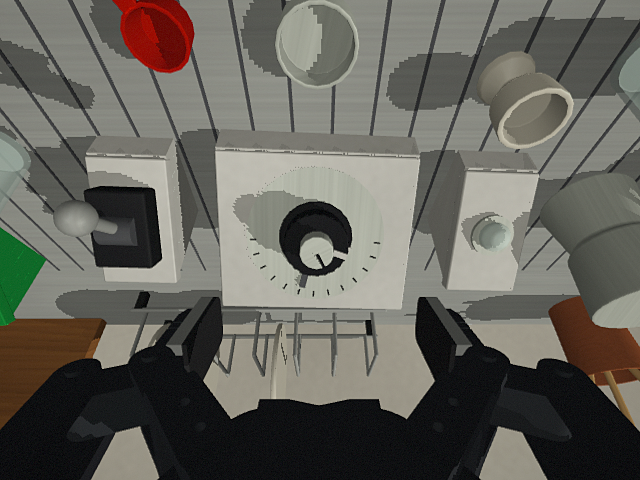

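Run:
```python
import cv2
p=cv2.imread("pics/b.png")[160:300,230:405]
cv2.imwrite("pics/b2.png",cv2.resize(p,None,fx=4,fy=4,interpolation=cv2.INTER_CUBIC))
```

```text
(no output)
```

View pics/b2.png

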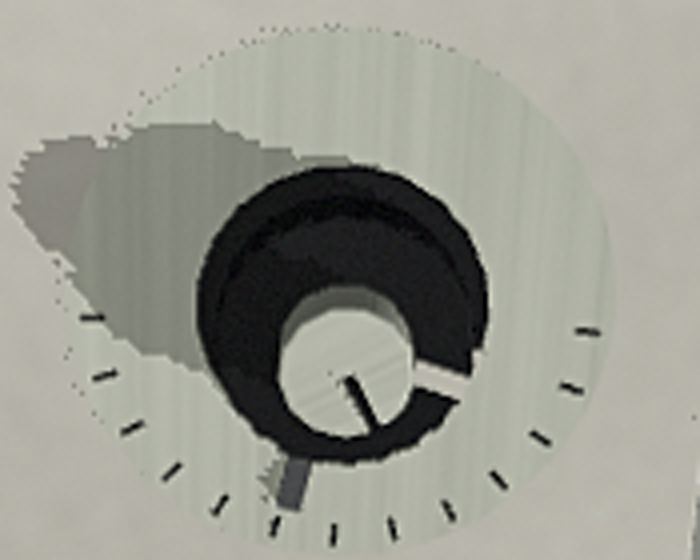

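Run:
```python
from h import *
from scipy.optimize import least_squares
z=np.load("b.npz");k={n:z[n] for n in("camera_matrix","R","t")}
X,Y,N=face()
# face depth check
d=z["d"];K=k["camera_matrix"];pts=[]
for u in range(230,400,4):
  for v in range(165,290,4):
    w=d[v,u]
    if w>0: pts.append(k["R"].T@(np.linalg.inv(K)@[u,v,1]*w-k["t"]))
pts=np.array(pts);h=(pts-D)@N;m=abs(h)<.008
c=pts[m].mean(0);n=np.linalg.svd(pts[m]-c)[2][2];n*=np.sign(n[2])
print("face normal",n,"expected",N,"h mean",h[m].mean(), "yaw of n",np.arctan2(-n[1],-n[0]))
f=lambda q:np.array(q)/4+[230,160]-.375
T=[(92,317),(105,376),(132,428),(172,471),(220,505),(275,527),(334,534),(393,530),(450,511),(499,480),(541,440),(571,388),(588,331)]
def uv(px,h): 
    q=at_plane(k,px,D+h*N,N)-D; return np.array([q@X,q@Y])
t=np.array([uv(f(q),.001) for q in T])
r=least_squares(lambda p:np.hypot(t[:,0]-p[0],t[:,1]-p[1])-p[2],[0,0,.055]);c=r.x[:2];print("center,rad",r.x,np.abs(r.fun).max())
print("tick ang",np.arctan2(-(t[:,1]-c[1]),t[:,0]-c[0]).round(3))
ang=lambda q,h:(lambda w:(np.hypot(*w).round(4),np.arctan2(-w[1],w[0]).round(3)))(uv(f(q),h)-c)
print("tab",ang((292,484),.004)); print("ring in",ang((415,372),.029),"ring out",ang((460,390),.029),"skirt",ang((479,362),.005))
print("inner tip",ang((378,428),.047),"hub",ang((346,375),.047))
for e in [(222,308),(405,308),(217,150),(419,158)]: print("corner",uv(e,0))
D2=D+c[0]*X+c[1]*Y;print(D2)
```

```text
face normal [-0.57320758  0.02923513  0.8188885 ] expected [-0.57357644  0.          0.81915204] h mean 0.004483454979772952 yaw of n -0.05095853532336363
center,rad [-0.00367051 -0.00449513  0.0588359 ] 0.00021014029100653586
tick ang [ 1.537  1.282  1.034  0.785  0.535  0.284  0.033 -0.218 -0.473 -0.72
 -0.967 -1.222 -1.473]
tab (np.float64(0.0453), np.float64(0.268))
ring in (np.float64(0.0175), np.float64(-1.222)) ring out (np.float64(0.0282), np.float64(-1.202)) skirt (np.float64(0.0348), np.float64(-1.217))
inner tip (np.float64(0.0143), np.float64(-0.61)) hub (np.float64(0.0017), np.float64(-1.448))
corner [ 0.07184139 -0.09886907]
corner [0.0721988  0.08641406]
corner [-0.08289214 -0.08961165]
corner [-0.07562313  0.08783133]
[0.5819933  0.09150487 0.07089468]
```

Run:
```python
from h import *
from scipy.optimize import least_squares
z=np.load("b.npz");k={n:z[n] for n in("camera_matrix","R","t")}
d=z["d"];K=k["camera_matrix"];pts=[]
for u in range(232,400,2):
  for v in range(165,292,2):
    w=d[v,u]
    if w>0 and np.hypot(u-316,v-235)>68: pts.append(k["R"].T@(np.linalg.inv(K)@[u,v,1]*w-k["t"]))
pts=np.array(pts)
for _ in range(5):
    c0=np.median(pts,0);n=np.linalg.svd(pts-pts.mean(0))[2][2];n*=np.sign(n[2]);h=(pts-pts.mean(0))@n;pts=pts[abs(h)<.003]
yaw=np.arctan2(-n[1],-n[0]);print(len(pts),n,np.degrees(np.arccos(n[2])),yaw,h.std())
pc=pts.mean(0)
f=lambda q:np.array(q)/4+[230,160]-.375
T=[(92,317),(105,376),(132,428),(172,471),(220,505),(275,527),(334,534),(393,530),(450,511),(499,480),(541,440),(571,388),(588,331)]
X,Y,N=face(yaw)
def uv(px,h):
    q=at_plane(k,px,pc+h*N,N)-pc; return np.array([q@X,q@Y])
t=np.array([uv(f(q),.001) for q in T])
r=least_squares(lambda p:np.hypot(t[:,0]-p[0],t[:,1]-p[1])-p[2],[0,0,.055]);c=r.x[:2];print("center,rad",r.x,np.abs(r.fun).max())
print("tick ang",np.arctan2(-(t[:,1]-c[1]),t[:,0]-c[0]).round(3))
ang=lambda q,h:(lambda w:(np.hypot(*w).round(4),np.arctan2(-w[1],w[0]).round(3)))(uv(f(q),h)-c)
print("tab",ang((292,484),.004)); print("ring in",ang((415,372),.029),"ring out",ang((460,390),.029),"skirt",ang((479,362),.005))
print("inner tip",ang((378,428),.047),"hub",ang((346,373),.047))
print("dial",pc+c[0]*X+c[1]*Y)
for e in [(222,308),(405,308),(217,150),(419,158)]: print("corner",uv(e,0)-c)
```

```text
1872 [-0.57207947  0.02949881  0.81966756] 34.94847119230101 -0.051518554027571155 0.0007113312110996608
center,rad [0.01460608 0.00220858 0.05809776] 0.0002621092711993511
tick ang [ 1.503  1.25   1.003  0.754  0.503  0.252  0.    -0.25  -0.505 -0.751
 -0.997 -1.253 -1.505]
tab (np.float64(0.0447), np.float64(0.24))
ring in (np.float64(0.0161), np.float64(-1.234)) ring out (np.float64(0.0267), np.float64(-1.222)) skirt (np.float64(0.0339), np.float64(-1.244))
inner tip (np.float64(0.013), np.float64(-0.539)) hub (np.float64(0.0005), np.float64(2.66))
dial [0.57879147 0.09207452 0.0733907 ]
corner [ 0.07692026 -0.08965758]
corner [0.07254434 0.09318462]
corner [-0.07466334 -0.08704475]
corner [-0.07463067  0.08836687]
```

```bash
cat >> h.py <<'E'
D=np.array([.5788,.0921,.0734]);YAW=-.0515
X,Y,N=face(YAW)
def shot(n):
    k=get_calibration("wrist");p,d=capture("wrist");cv2.imwrite(f"pics/{n}.png",p);np.savez(f"{n}.npz",d=d,p=p,**k)
def st(t=""):
    s=observe();print(t,round(s["clock"],2),s["position"].round(4),"rel",[round(float((s["position"]-D)@v),4) for v in(X,Y,N)],"F",s["wrist_force"].round(1),"M",s["torque"].round(2),"gap",round(s["finger_gap"],4),"q",s["joints"].round(3));return s
E
python3 - <<'E'
from h import *
a=att(-2.0,YAW).as_rotvec()
movel(D+.10*N,a,max_speed=.08);st()
movel(D+.004*N,a,max_speed=.06);st("down")
shot("c")
E
```

```text
6.11 [0.5213 0.0952 0.1554] rel [-0.0002, 0.0001, 0.1002] F [ 0.3 -0.8  0.3] M [0.   0.6  0.04] gap 0.0851 q [-0.231 -0.229 -0.214  2.3    0.446  0.564  1.175]
down 7.86 [0.5766 0.0923 0.077 ] rel [0.0003, 0.0001, 0.0042] F [-0.1 -0.1  0.4] M [0.09 0.6  0.03] gap 0.0853 q [-0.17   0.033 -0.228  2.266  0.764  0.378  0.9  ]
```

View pics/c.png

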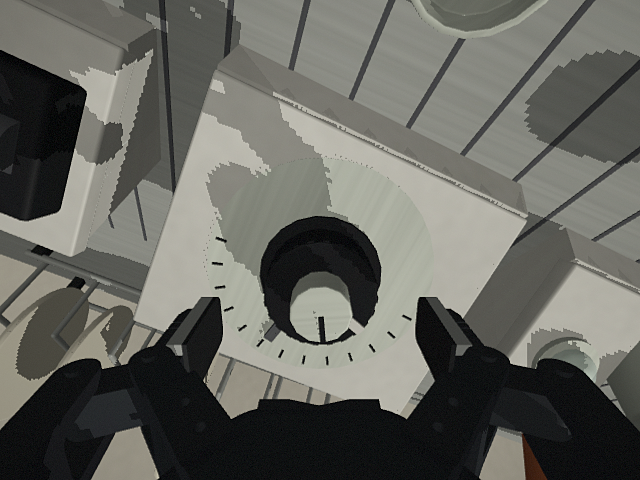

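```bash
python3 - <<'E'
from h import *
grasp();s=st("grip");shot("d1")
q=s["joints"].copy();q[6]-=.15;move_j(q);st("t1");shot("d2")
E
python3 -c "
import cv2,numpy as np
a=cv2.imread('pics/d1.png')[180:400,170:470];b=cv2.imread('pics/d2.png')[180:400,170:470]
cv2.imwrite('pics/d.png',cv2.resize(np.hstack([a,b]),None,fx=1.33,fy=1.33,interpolation=2))"
```

```text
grip 8.49 [0.5762 0.0929 0.0769] rel [-0.0002, 0.0006, 0.0044] F [-9.8  1.4  7.6] M [0.14 1.33 0.08] gap 0.0253 q [-0.171  0.033 -0.228  2.267  0.764  0.378  0.9  ]
t1 8.81 [0.5761 0.0928 0.0769] rel [-0.0002, 0.0006, 0.0045] F [-3.7 -0.6  5. ] M [-0.03  0.85 -0.11] gap 0.0257 q [-0.171  0.032 -0.229  2.267  0.764  0.378  0.753]
```

View pics/d.png

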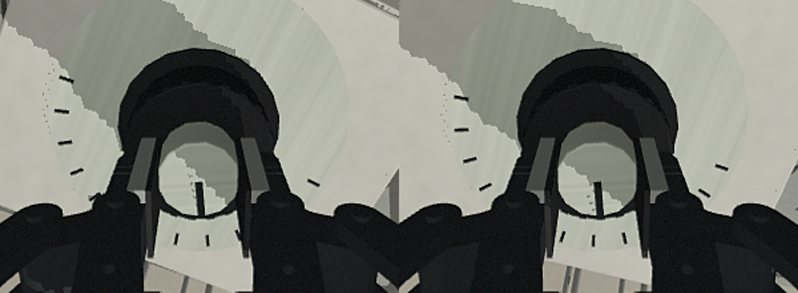

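Run:
```python
from h import *
s=observe()
q=s["joints"].copy();q[6]+=.15;q[6]=.9;move_j(q);st("back");shot("d3")
R0=None
for n in("b","d1"):
    z=np.load(n+".npz");d=z["d"];K=z["camera_matrix"]
    Rct=np.array([[1,.002,0],[-.002,.956,-.294],[0,.294,.956]]);C=np.array([.0004,-.0756,-.1705])
    for v in range(270,380,8):
        row=[]
        for u in ([190,200,205,210,215,218,225] if n=="b" else [250,262,268,272,276,280,284,288,292,300]):
            w=d[v,u];c=np.linalg.inv(K)@[u,v,1]*w;T=Rct.T@c+C
            row.append(tuple((T*1000).round(0).astype(int).tolist()) if w>0 else None)
        print(n,v,row)
```

```text
back 9.12 [0.5761 0.0929 0.077 ] rel [-0.0002, 0.0007, 0.0045] F [-4.3 -0.   3.2] M [ 0.02  0.88 -0.03] gap 0.0254 q [-0.171  0.032 -0.229  2.267  0.764  0.378  0.899]
b 270 [(-189, 112, 283), (-175, 113, 285), (-168, 114, 286), (-160, 112, 283), (-153, 113, 285), (-148, 113, 284), (-89, 46, 124)]
b 278 [(-197, 132, 298), (-182, 132, 298), (-174, 131, 297), (-166, 131, 297), (-158, 132, 297), (-154, 132, 298), (-90, 55, 125)]
b 286 [(-205, 152, 313), (-188, 151, 311), (-180, 152, 312), (-172, 151, 311), (-165, 152, 312), (-160, 152, 311), (-90, 63, 123)]
b 294 [(-212, 173, 326), (-196, 173, 327), (-188, 174, 328), (-179, 173, 325), (-171, 173, 326), (-166, 174, 327), (-92, 72, 125)]
b 302 [(-222, 197, 344), (-48, -12, -50), (-46, -12, -50), (-44, -12, -50), (-43, -10, -47), (-42, -8, -44), (-92, 80, 123)]
b 310 [(-53, -7, -49), (-45, -12, -56), (-43, -12, -57), (-42, -11, -55), (-43, -7, -48), (-42, -6, -46), (-147, 186, 296)]
b 318 [(-47, -12, -63), (-43, -11, -62), (-42, -10, -60), (-43, -7, -54), (-42, -4, -50), (-42, -2, -46), (-176, 250, 381)]
b 326 [(-45, -12, -68), (-43, -10, 
[... 2458 characters left out ...]
13, 7, -50), (-16, 43, 3), (-9, 25, -23)]
d1 350 [(-21, -12, -83), (-17, -12, -82), (-15, -13, -83), (-14, -12, -82), (-14, -6, -74), (-14, 0, -65), (-12, 0, -66), (-12, 10, -52), (-16, 49, 3), (-11, 50, 4)]
d1 358 [(-20, -13, -87), (-15, -17, -93), (-14, -17, -92), (-12, -18, -94), (-14, -3, -74), (-14, 2, -67), (-13, 4, -65), (-18, 54, 2), (-16, 55, 3), (-11, 55, 3)]
d1 366 [(-18, -17, -96), (-15, -17, -96), (-13, -17, -96), (-12, -18, -97), (-14, 0, -74), (-14, 7, -66), (-13, 7, -65), (-19, 61, 4), (-16, 62, 4), (-11, 61, 4)]
d1 374 [(-17, -17, -99), (-14, -17, -99), (-13, -18, -100), (-12, -17, -99), (-14, 3, -75), (-14, 11, -65), (-13, 10, -66), (-19, 67, 4), (-17, 67, 4), (-11, 67, 3)]
```

```bash
python3 - <<'E'
from h import *
ungrasp();st("open");shot("e")
E
python3 -c "
import cv2,numpy as np
L=[cv2.imread('pics/%s.png'%n)[200:380,240:400] for n in('c','e')]
cv2.imwrite('pics/ce.png',cv2.resize(np.hstack(L),None,fx=2.5,fy=2.5,interpolation=2))"
```

```text
open 9.78 [0.5761 0.0928 0.077 ] rel [-0.0002, 0.0006, 0.0045] F [0.4 0.2 0.6] M [-0.    0.61 -0.04] gap 0.085 q [-0.171  0.033 -0.229  2.267  0.764  0.378  0.9  ]
```

View pics/ce.png

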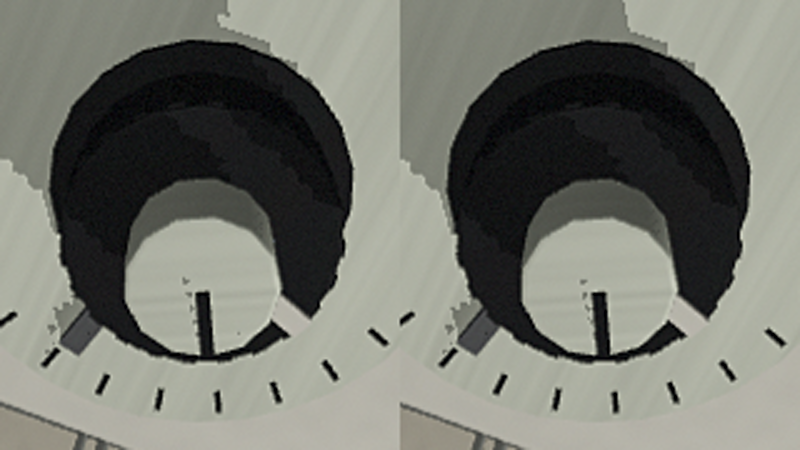

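```bash
python3 - <<'E'
from h import *
a=att(-2.0,YAW).as_rotvec()
movel(D+.0004*Y-.028*N,a,max_speed=.04);st("down");shot("f0")
grasp();s=st("grip")
if s["finger_gap"]>.05:
    shot("f1")
    q=s["joints"].copy();q[6]-=.15;move_j(q);st("t1");shot("f2")
E
python3 -c "
import cv2,numpy as np
L=[cv2.imread('pics/%s.png'%n)[180:400,190:450] for n in('f0','f1','f2')]
cv2.imwrite('pics/f.png',cv2.resize(np.hstack(L),None,fx=1.02,fy=1.02,interpolation=2))"
```

```text
down 10.79 [0.5949 0.0917 0.0506] rel [0.0001, 0.0004, -0.0279] F [-0.4  0.8 -1. ] M [0.02 0.61 0.03] gap 0.0851 q [-0.182  0.121 -0.202  2.244  0.916  0.335  0.763]
grip 11.26 [0.5946 0.0923 0.0517] rel [0.0005, 0.001, -0.0268] F [-26.2   0.2  25.7] M [-0.23  1.81 -0.34] gap 0.0548 q [-0.182  0.118 -0.203  2.245  0.916  0.336  0.762]
t1 11.57 [0.5944 0.0921 0.052 ] rel [0.0004, 0.0008, -0.0265] F [-10.   -1.1   8.8] M [-0.09  1.21 -0.23] gap 0.0542 q [-0.182  0.118 -0.204  2.246  0.916  0.337  0.616]
```

View pics/f.png

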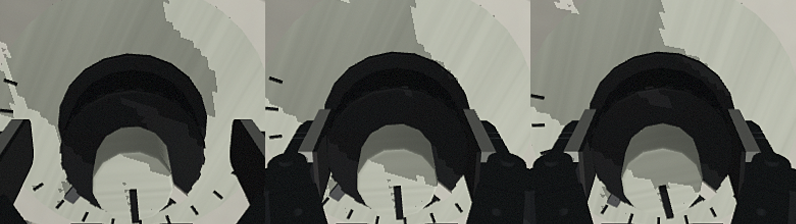

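```bash
python3 - <<'E'
from h import *
s=observe();q=s["joints"].copy()
for t in(.1,-.35,-.713):
    q[6]=t;move_j(q);s=st("t")
pause(.2);shot("g")
E
python3 -c "
import cv2
p=cv2.imread('pics/g.png')[180:400,190:450]
cv2.imwrite('pics/g2.png',cv2.resize(p,None,fx=3,fy=2.7,interpolation=2))"
```

```text
t 12.18 [0.5943 0.0915 0.0521] rel [0.0005, 0.0002, -0.0264] F [-5.1 -3.1  4.9] M [-0.35  0.82 -0.35] gap 0.0543 q [-0.182  0.117 -0.203  2.246  0.915  0.338  0.106]
t 12.69 [0.5941 0.091  0.0519] rel [0.0002, -0.0003, -0.0264] F [-6.6 -3.9  5.8] M [-0.66  0.97 -0.49] gap 0.0543 q [-0.182  0.117 -0.203  2.246  0.915  0.338 -0.344]
t 13.13 [0.5938 0.0907 0.0517] rel [-0.0001, -0.0006, -0.0264] F [-10.1  -3.9   7.6] M [-0.7   1.23 -0.65] gap 0.0544 q [-0.182  0.117 -0.203  2.246  0.915  0.339 -0.707]
```

View pics/g2.png

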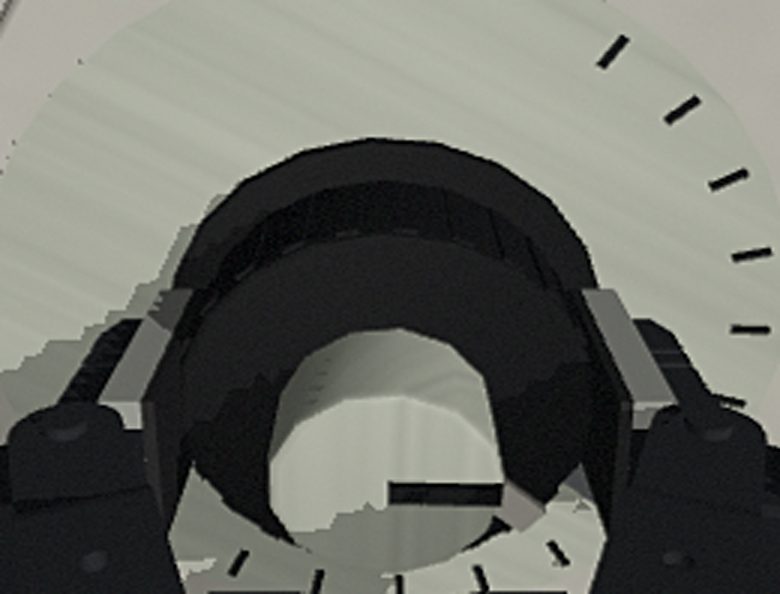

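```bash
python3 - <<'E'
from h import *
ungrasp();s=st("open")
a=s["tcp_rot"]
movel(s["position"]+.10*N,a,max_speed=.1)
movel(D+.12*N-.02*X,att(-1.57,YAW).as_rotvec(),max_speed=.08);st();pause(.1)
shot("h")
for n in ["toggle_tip","tab_mid","inner_tip"]:
    print(n,[(q["pixel"],q["score"]) for q in tip_of("wrist",n)][:3])
E
python3 -c "
import cv2
p=cv2.imread('pics/h.png')[160:300,230:405]
cv2.imwrite('pics/h2.png',cv2.resize(p,None,fx=4,fy=4,interpolation=2))"
```

```text
open 13.8 [0.5944 0.0924 0.052 ] rel [0.0005, 0.0011, -0.0265] F [-0.8  0.9  0.1] M [ 0.02  0.62 -0.02] gap 0.0854 q [-0.182  0.118 -0.204  2.245  0.916  0.337 -0.712]
 16.14 [0.4937 0.0965 0.1599] rel [-0.0201, -0.0, 0.1198] F [ 0.3 -0.5 -0.1] M [ 0.04  0.63 -0.04] gap 0.0852 q [-0.385 -0.308 -0.113  2.35   0.481  0.62   0.689]
toggle_tip [([78.0, 234.3], 0.61), ([319.7, 249.4], 0.51)]
tab_mid [([310.2, 290.3], 0.65)]
inner_tip [([327.3, 278.5], 0.64)]
```

View pics/h2.png

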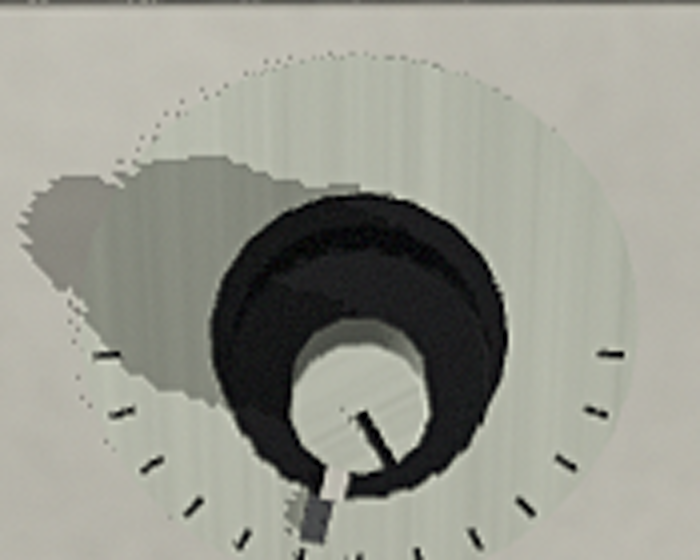

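View pics/h.png

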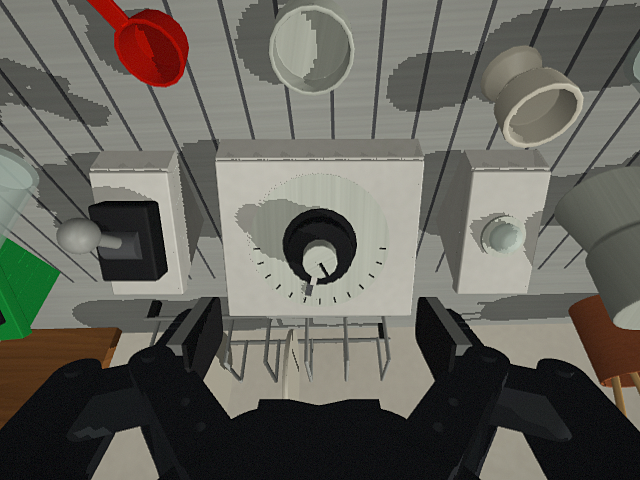

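Run:
```python
from h import *
z=np.load("h.npz");k={n:z[n] for n in("camera_matrix","R","t")}
f=lambda q:np.array(q)/4+[230,160]-.375
def A(q,h):
    w=at_plane(k,f(q),D+h*N,N)-D;w=np.array([w@X,w@Y]);return np.hypot(*w).round(4),np.arctan2(-w[1],w[0]).round(3)
print("tab",A((316,521),.004),"ring",A((335,482),.029),A((343,470),.029),A((327,494),.029),"inner",A((393,464),.047))
# ball from depth
d=z["d"];K=k["camera_matrix"]
P=[]
for v in range(222,254,2):
  for u in range(60,96,2):
    w=d[v,u]
    if w>0:P.append(k["R"].T@(np.linalg.inv(K)@[u,v,1]*w-k["t"]))
P=np.array(P);S=D-.17*Y
# S = switch face mid guess
loc=np.c_[(P-S)@X,(P-S)@Y,(P-S)@N]
m=loc[:,2]>.05;loc=loc[m]
from scipy.optimize import least_squares
r=least_squares(lambda p:np.linalg.norm(loc-p,axis=1)-.013,[-.026,0,.07],loss='soft_l1',f_scale=.001);print(m.sum(),"ball local",r.x,np.abs(r.fun).mean())
# switch face / housing
for u,v in [(92,180),(172,180),(172,285),(110,285),(95,262)]:
    w=d[v,u];p=k["R"].T@(np.linalg.inv(K)@[u,v,1]*w-k["t"])-S;print((u,v),(p@X).round(4),(p@Y).round(4),(p@N).round(4))
```

```text
tab (np.float64(0.0457), np.float64(0.229)) ring (np.float64(0.0238), np.float64(0.224)) (np.float64(0.0207), np.float64(0.173)) (np.float64(0.027), np.float64(0.264)) inner (np.float64(0.013), np.float64(-0.53))
269 ball local [-0.02777793 -0.0003553   0.0649625 ] 0.00045605304501726145
(92, 180) -0.058 -0.0316 -0.0064
(172, 180) -0.0565 0.0348 -0.0168
(172, 285) 0.0438 0.0261 -0.0059
(110, 285) 0.1226 -0.1514 -0.1752
(95, 262) 0.0707 -0.1403 -0.1386
```

Run:
```python
from h import *
grasp()
a=att(-1.57,YAW).as_rotvec();S=D-.17*Y
movel(S-.075*X+.11*N,a,max_speed=.15);st()
movel(S-.075*X+.017*N,a,max_speed=.08);st("start")
shot("i")
```

```text
Traceback (most recent call last):
bench.Unreachable: the arm cannot follow that straight line within its joint ranges
```

```bash
cat >> h.py <<'E'
S=D-.17*Y; OFF=.032
def att2(tilt):  # tool x=Y, tool z leaning 'tilt' from straight down in slope plane
    n=np.cos(tilt)*np.array([0,0,1.])-np.sin(tilt)*np.array([np.cos(YAW),np.sin(YAW),0]);tz=-n
    return Rn.from_matrix(np.c_[Y,np.cross(tz,Y),tz]),tz
def tcp_for(tip,tilt):
    R,tz=att2(tilt);return tip+OFF*tz,R.as_rotvec()
E
python3 - <<'E'
from h import *
for t in np.radians([35,25,15,8,0]):
  for nm,(x,h) in dict(hi=(-.075,.14),lo=(-.075,.049),mid=(-.03,.049),end=(.003,.049)).items():
    p,r=tcp_for(S+x*X+h*N,t);q=inverse_kinematics(p,r);print(round(np.degrees(t)),nm,None if q is None else np.round(q,2))
st()
E
```

```text
35 hi None
35 lo None
35 mid [-0.46 -0.12  0.51  2.41  0.23  0.23  1.38]
35 end [-0.48 -0.09  0.53  2.34  0.15  0.27  1.45]
25 hi [-0.33 -0.38  0.33  2.4   0.23  0.68  1.38]
25 lo [-0.45 -0.09  0.51  2.38  0.1   0.41  1.5 ]
25 mid [-0.46 -0.05  0.52  2.28  0.04  0.47  1.55]
25 end [-0.46 -0.01  0.52  2.2   0.    0.52  1.58]
15 hi [-0.38 -0.26  0.39  2.27  0.14  0.85  1.46]
15 lo [-0.46  0.01  0.53  2.24 -0.02  0.63  1.6 ]
15 mid [-0.46  0.06  0.54  2.14 -0.06  0.69  1.63]
15 end [-0.46  0.1   0.54  2.06 -0.08  0.74  1.65]
8 hi [-0.41 -0.16  0.44  2.18  0.09  0.97  1.5 ]
8 lo [-0.47  0.1   0.55  2.14 -0.08  0.77  1.65]
8 mid [-0.46  0.15  0.56  2.03 -0.11  0.84  1.68]
8 end [-0.46  0.19  0.57  1.95 -0.14  0.9   1.69]
0 hi [-0.43 -0.04  0.49  2.08  0.02  1.1   1.56]
0 lo [-0.47  0.21  0.58  2.03 -0.14  0.94  1.71]
0 mid [-0.46  0.26  0.59  1.92 -0.17  1.01  1.72]
0 end [-0.46  0.3   0.6   1.83 -0.19  1.07  1.74]
 17.21 [0.4937 0.0965 0.1602] rel [-0.02, 0.0, 0.12] F [-0.5  0.  -1.1] M [0.06 0.62 0.03] gap 0.0001 q [-0.385 -0.309 -0.113  2.35   0.481  0.62   0.69 ]
```

Run:
```python
from h import *
t=np.radians(20)
p,r=tcp_for(S-.075*X+.14*N,t);reach(p,r);st()
p,r=tcp_for(S-.075*X+.049*N,t);movel(p,r,max_speed=.1);st("start")
shot("i")
```

```text
17.95 [ 0.4398 -0.0704  0.1152] rel [-0.0829, -0.1694, 0.1091] F [ 0.6 -0.5  0.6] M [0.03 0.39 0.05] gap -0.0 q [-0.342 -0.319  0.349  2.336  0.177  0.763  1.422]
start 19.01 [ 0.4916 -0.0735  0.0407] rel [-0.0831, -0.1698, 0.0183] F [-0.3 -0.1  0.4] M [-0.02  0.37 -0.04] gap 0.0003 q [-0.395 -0.037  0.454  2.308  0.026  0.518  1.56 ]
```

View pics/i.png

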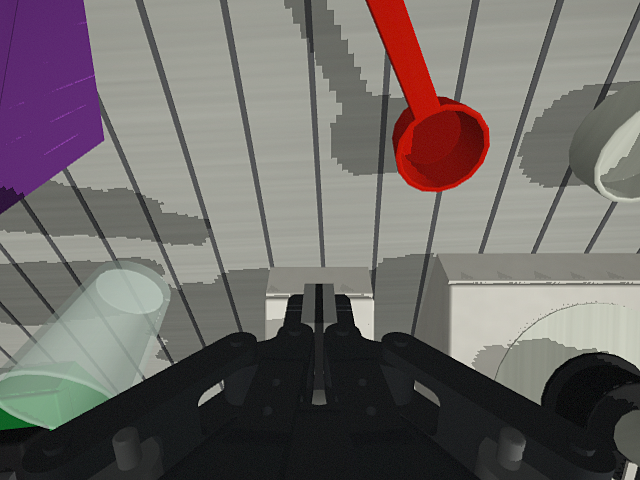

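Run:
```python
from h import *
t=np.radians(20)
for x in(-.05,-.04,-.025,-.012,-.004,0.,.003):
    p,r=tcp_for(S+x*X+.049*N,t);movel(p,r,max_speed=.06);s=observe()
    print(x,round(s["clock"],2),s["wrist_force"].round(1))
    if np.linalg.norm(s["wrist_force"])>15: break
p,d=capture("side");cv2.imwrite("pics/j.png",cv2.resize(p[150:300,220:420],None,fx=4,fy=4))
```

```text
-0.05 19.62 [ 0.2  0.5 -0.1]
-0.04 19.94 [-0.1 -0.1 -0.4]
-0.025 20.34 [ 0.2 -0.6 -0.2]
-0.012 20.71 [-0.1 -0.1  0.7]
-0.004 20.99 [-11.    0.1  -1.3]
0.0 21.24 [-20.    1.   -1.2]
```

View pics/j.png

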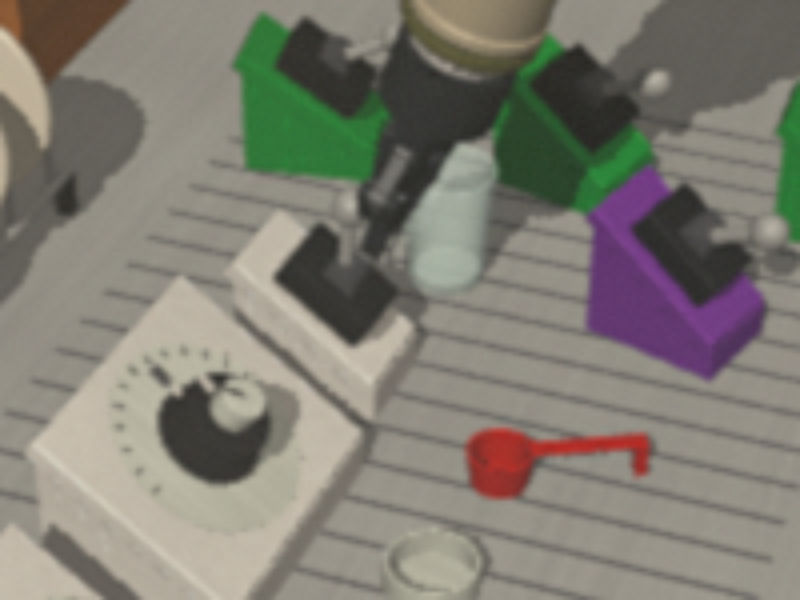

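```bash
python3 - <<'E'
from h import *
t=np.radians(20)
p,r=tcp_for(S-.06*X+.055*N,t);movel(p,r,max_speed=.1)
p,r=tcp_for(S-.07*X+.15*N,t);movel(p,r,max_speed=.12)
reach(D+.12*N-.02*X,att(-1.57,YAW).as_rotvec());pause(.2);st()
shot("k")
z=np.load("k.npz");k={n:z[n] for n in("camera_matrix","R","t")};d=z["d"];K=k["camera_matrix"]
print([(n["pixel"],n["score"]) for n in tip_of("wrist","toggle_tip")])
p,_=capture("side");cv2.imwrite("pics/k_side.png",p)
p,_=capture("top");cv2.imwrite("pics/k_top.png",p)
for n in ["pot_mid","basket_mid","tumbler1_mid","tumbler2_mid","eggcup_mid","scoop_mid"]:
    print(n,[[np.round(q["pixel"],1).tolist() for q in tip_of(c,n)[:1]] for c in("top","side")])
E
python3 -c "
import cv2
p=cv2.imread('pics/k.png')[150:310,60:420]
cv2.imwrite('pics/k2.png',cv2.resize(p,None,fx=2.2,fy=2.2,interpolation=2))"
```

```text
23.93 [0.4938 0.0955 0.16  ] rel [-0.02, -0.001, 0.1197] F [-0.2 -0.8  0.1] M [ 0.06  0.61 -0.05] gap -0.0 q [-0.306 -0.306 -0.179  2.346  0.443  0.608  0.722]
[([94.3, 296.3], 0.67)]
pot_mid [[[159.2, 181.0]], [[324.8, 294.9]]]
basket_mid [[], [[326.8, 292.4]]]
tumbler1_mid [[[178.5, 246.9]], [[277.8, 360.7]]]
tumbler2_mid [[[428.8, 209.3]], [[344.8, 262.9]]]
eggcup_mid [[[228.9, 245.3]], [[292.0, 331.5]]]
scoop_mid [[], [[343.0, 266.3]]]
```

View pics/k2.png

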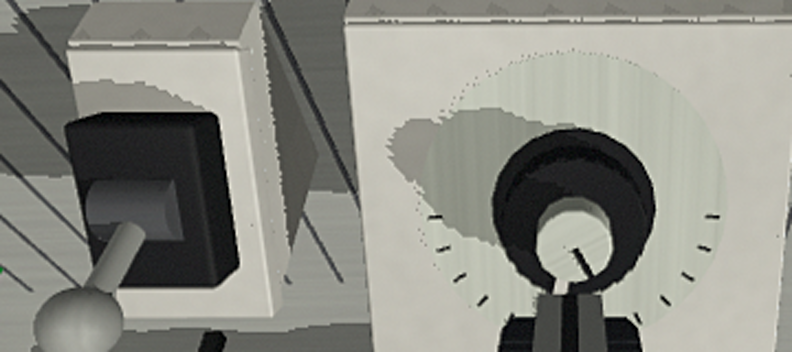

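View pics/k_side.png

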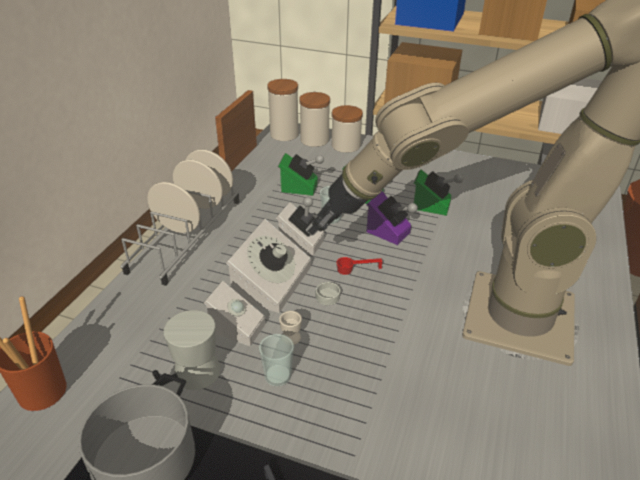

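Run:
```python
from h import *
z=np.load("k.npz");k={n:z[n] for n in("camera_matrix","R","t")};d=z["d"];K=k["camera_matrix"]
P=np.array([k["R"].T@(np.linalg.inv(K)@[u,v,1]*d[v,u]-k["t"]) for v in range(288,306,2) for u in range(82,110,2) if d[v,u]>0])-S
loc=np.c_[P@X,P@Y,P@N];loc=loc[loc[:,2]>.05]
from scipy.optimize import least_squares
r=least_squares(lambda p:np.linalg.norm(loc-p,axis=1)-.013,[.026,0,.065],loss='soft_l1',f_scale=.001)
print(r.x,"joint",np.arctan2(r.x[0]+.002,r.x[2]+.006-.022)+.5)
hand_in();print(observe()["clock"])
```

```text
[ 0.02141837 -0.00016768  0.06306061] joint 0.9617429798864918
the job is handed in; nothing more can be done
the job is handed in; nothing more can be done
```

The ring is set to the tab, the toggle is fully on, and the job was handed in at about 24 s of the 51 s allowed. The judge reports no verdict, so these results are from my own checks.

**What I did:** I gripped the outer ring and turned it clockwise by about 1.47 rad. With shut fingers I then pushed the toggle up the slope until the force rose to 20 N at its stop, and backed off so that nothing was touched.

**Last checks:**
- **Ring:** pointer at about 0.22 rad and tab at about 0.23 rad, measured after letting go of the ring. A later picture looked the same, though the gripper hid the tab in it.
- **Inner knob:** about -0.53 rad against -0.54 rad at the start. This was not re-measured after the toggle push, but it looked unmoved.
- **Toggle:** joint at about 0.96 of its 1.0 rad.
- **Bystanders:** at the end the networks located the pot, tumbler 1, egg cup, basket and scoop within a few pixels of where they started, some in one camera only. Tumbler 2 was confirmed only in the top view, because the arm hid it in the side view. A side-view hit for the pot landed on the basket, so I ignored it; the picture shows the pot upright and in place.

**What went wrong:** the fingertips turned out to be about 32 mm behind the reported TCP. My first grip therefore closed on the inner knob and turned it 0.15 rad, moving its tip about 1.9 mm of the 2.5 mm allowed. I saw this in the picture and turned it back. I checked its angle, regripped deeper on the ring, and allowed for the offset from then on.

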